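# Set the overhead camera over the platter

### The arm

A 6-joint arm with a two-finger parallel gripper is mounted at the origin on the work surface. World frame = base frame: x ahead of the robot, y to its left, z up, the work surface at z = 0. Lengths are in m, angles in rad, forces in N, time in s.
With the tool pointing down it reaches from about 0.3 to 0.775 m from the base axis. Payload 14.6 kg.
Tool frame: the origin (TCP) lies midway between the tips of the shut fingers; the grasp point (between the pads) lies 19 mm behind it (ctrl.pinch_z is the distance from the TCP to the grasp point, in m); z points along the fingers, y is the line along which they close (so a half turn about z gives the same grasp; the last joint's range is limited). The gripper opens to 94 mm and grips with 3 to 60 N. Pads are 16 mm wide; open, the fingers measure 119 mm over their backs; the gripper's body (75 mm by 177 mm) begins 78 mm behind the grasp point.
Start: joints at [-1.207, 0.3, 1.521, -0, 1.321, -0.067], TCP at [0.23, -0.5, 0.166] pointing down, gripper open.
Joint ranges: [-3.03, 3.03], [-0.79, 2.21], [0.23, 2.52], [-1.04, 4.18], [0, 3.07], [-2.55, 2.55]. Speed limits (rad/s): [2.22, 2.22, 2.57, 3.14, 3.14, 3.14].

### API

Orientations are given as [roll, pitch, yaw] about the fixed x, y, z axes, in that order (R = Rz(yaw) Ry(pitch) Rx(roll)).
In Python, from station import ctrl gives the robot as it stands.
- The arm moves only by the tool jog_arm, never from a script. Its argument "motion" is a list of rows, each a list of 7 numbers: the shift along the tool's x, y, z in m, then the turn, a rotation vector about the tool's x, y, z in rad, then the opening, from -1 (shut) to 1 (fully open). In form: [[tx, ty, tz, rx, ry, rz, gripper], ...]. A call has 1 to 5 rows; each row shifts and turns the commanded pose from where the row before left it, along the tool's axes as they then stand; what a row does not reach is not made up. A row lasts 1/10 s, in which the tool goes at most 50 mm and 8.59 degrees, less where a joint would pass 70% of its speed; a pose out of reach is approached as far as the arm can. A call is refused whole if a number of a shift passes 0.05 or a number of a turn 0.15, either way. A call with a gripper value outside its range is refused whole. The fingers move at their own pace and stop on an object; "squeeze" is the grip in N (left out, the last holds). Time passes only in rows, so rows that do not move let the fingers close. It gives the time, the measured TCP pose, the force, the opening and the grip force at its end, in the units of the state.
- ctrl.get_obs(): the state, without advancing time (a new reading comes with each control period).
- ctrl.camera(name): name is "side" or "top"; returns the picture (480x640x3 uint8, red, green, blue); there is no depth.
- ctrl.camera_model(name): a dict with "intrinsics" (3x3 intrinsics, pixels), "k1" (the pictures are not rectified: a ray, as slopes to the right and down, at radius r is drawn at 1 + k1 r^2 times it, then the intrinsics apply), "rvec" (rotation vector, rad) and "tvec" (3), from world to camera coordinates, as OpenCV has them. Camera axes: x right, y down, z forward; pixel columns grow to the right and rows downward; lengths in m; the calibration is good to about 2 mm. A picture is of the moment at which its call begins. camera_model takes no time and is no camera call.
- ctrl.hand_in(): hands the job in; it is judged then, once.
The state is a dict: "time_s": time; "qpos": joint angles; "joint_vel": joint speeds; "tau": joint torques, N m; "ee_pos": TCP position; "eef_rot": TCP orientation; "force": force on the tool from outside, world axes, zero at the start; "moment": the same for the moment, N m; "grip_width": finger opening in m; "grip_force": force on a finger pad.
Only numpy, scipy, OpenCV 4.12 (cv2) and the standard library are available. Lean on these libraries where they do the work, as an engineer would, in place of code of your own. Each camera call takes 0.05 s, during which the arm holds its last target. There are 200 camera calls.

### The job

Get the overhead shot of the platter ready: first tighten the T-knob on the camera stand firmly, so that the boom's outer tube can no longer slide in its clamp; then squeeze the release button on the camera's grip and pull the camera out along the boom, past the first stop to the second, where it stands over the platter. Finish still holding the grip there, fully drawn out and steady for the exposure. Do not drag the outer tube through its clamp, and leave the platter and the other pots where they stand.

Things in the scene. Friction and masses are not known exactly. Their poses are not given: they have to be found in the camera images.
- stand: overhead camera stand, fixed to the table: steel base plate 150 x 200, round post of diameter 28, at its top a steel clamp block 58 wide x 56 long, top 278 above the table, through which a horizontal boom runs. Origin on the table under the post and the knob; y axis = the direction in which the boom and its camera point, z up, x level and square to the boom
- knob_grip (a point): clamp knob, a black T-bar on top of the clamp block: bar 54 long, 14 wide, 26 tall, on a round hub 14 tall. Point at the middle of the bar (half length, half height), on the vertical turning axis, 310 above the table; 13 of bar lie above and below it and the clamp block's top is 32 below. The point's y axis runs along the bar, z up
- clamp_knob (a joint): clamp knob angle, rad; grows when turned clockwise seen from above; at 0 the bar lies along the boom. Starts loose at 0 to 0.3; its screw point enters a locating slot on top of the boom tube at 0.6, locks the tube from about 1.1, and the knob comes to a dead stop at 1.7. It turns with about 0.1 N m of friction and stays where it is left
- boom (a joint): how far the boom's outer tube (aluminium, diameter 25, 230 long, a row of slots along its top) has slid out through the clamp, m, from 0 at the start (within 1.5 mm), where a slot lies under the clamp screw; grows outward along the stand's y. While the clamp is loose the tube slides with about 1 N, less than the telescope needs, so a pull on the camera drags the tube; with the clamp tight it has only 2 to 4 mm of play and stands any ordinary pull
- collar (a point): centre of the black collar (diameter 33, 24 long) at the front end of the outer tube, on the boom's axis 250 above the table
- telescope (a joint): how far the inner tube with the camera is drawn out of the outer tube, m: 0 = home (latched, as it starts), 0.065 = first stop, 0.130 = second stop, which is also the dead end. It moves only while the release button is squeezed (a sprung latch drops into place at each stop when the button is free); friction about 2 to 3 N
- grip (a point): camera grip, a black block 28 wide (x) x 56 long (y) x 56 high at the end of the inner tube, with a steel release button on its +x side. Point on the block's mid plane at the height of the button's centre, 253 above the table; block top is 17 above it, and 42 below it begins a bracket with the camera (66 x 104, and 75 down to the lens). x axis = towards the button's side, y axis = the pull-out direction, z up. At home its centre is 55 beyond the collar's centre
- release_button (a joint): travel of the release button, m, 0 = out, 0.004 = fully in. It is 26 long (y) x 24 high (z), centred on the grip point's y and z, stands 5.5 proud of the block's +x face (33.5 over button and block) and is pushed towards -x, 7 N when fully in, so that squeezing block and button between two fingers works it; the latch is free beyond 3 mm
- lens (a point): middle of the camera lens front, looking straight down, 118.5 below the grip point and 134.5 above the table
- platter_mid (a point): loose brown-red stoneware platter on the table, diameter 200, height 26; point at its centre, half-way up. The camera stands over it when at the second stop
- mug_mid (a point): cream stoneware mug, diameter 82, height 95, with a side handle, loose bystander on the table; point at its centre, half-way up
- tumbler_mid (a point): pale grey-green tumbler without handle, diameter 76, height 105, loose bystander on the table; point at its centre, half-way up
- bud_vase_mid (a point): brown bud vase, widest 80, height 125, loose bystander on the table; point at its centre, half-way up
- bowl_mid (a point): near-black bowl, diameter 116, height 60, loose bystander on the table; point at its centre, half-way up
- teabowl_mid (a point): sandy teabowl, diameter 96, height 68, loose bystander on the table; point at its centre, half-way up
- lidded_jar_mid (a point): cream jar with a knobbed lid (one solid piece), diameter 94, height 112, loose bystander on the table; point at its centre, half-way up
- cup_mid (a point): small brown cup, diameter 68, height 60, loose bystander on the table; point at its centre, half-way up
Mind the look-alikes: they are no part of the job. Leave any orange look-alike of the part that bears platter_mid alone.

How it is judged:
By the outcome, as a careful person would: the job done as asked, in the order asked, and still so for the second after the job is handed in, while the arm keeps its last pose, push and grip.
It also fails if it takes over 48 s, if anything falls off the work surface, if the arm or the gripper's body presses on something with over 40 N, if the wrist force passes 120 N, or if a joint passes its speed limit or range.

## Working session

There is one attempt and no reset: what is moved stays moved. The work goes in short steps, Python scripts to look and compute and a tool call to move; the robot and the scene stay as the last step left them, time stands still between calls to the robot, and variables do not carry over. Pictures are saved under pics/ and viewed, at most 10 in all, crops included, and the job is handed in when it is done.

Besides the shell and the picture viewer there is one more tool, called after ">>>" by a JSON object that holds its "op" and its "data", one argument or row to a line. jog_arm: Moves the arm, as the interface text tells. Its arguments: {"type":"object","properties":{"motion":{"type":"array"},"squeeze":{"type":"number"}},"required":["motion"]}

```bash
mkdir -p pics; ls
cat > h.py <<'E'
import numpy as np, cv2
from station import ctrl
def proj(n,P):
    m=ctrl.camera_model(n); K=np.array(m["intrinsics"]); R=cv2.Rodrigues(np.array(m["rvec"],float))[0]
    c=(np.atleast_2d(P)@R.T)+np.array(m["tvec"]).ravel(); s=c[:,:2]/c[:,2:]; s=s*(1+m["k1"]*(s**2).sum(1,keepdims=True))
    return s@K[:2,:2].T+K[:2,2]
def ray(n,uv):
    m=ctrl.camera_model(n); K=np.array(m["intrinsics"]); R=cv2.Rodrigues(np.array(m["rvec"],float))[0]
    d=np.linalg.solve(K,[uv[0],uv[1],1])[:2]; s=d.copy()
    for _ in range(30): s=d/(1+m["k1"]*(s@s))
    return -R.T@np.array(m["tvec"]).ravel(), R.T@np.array([*s,1])
def onz(n,uv,z):
    o,d=ray(n,uv); return o+d*(z-o[2])/d[2]
def tri(a,ua,b,ub):
    o1,d1=ray(a,ua);o2,d2=ray(b,ub);A=np.c_[d1,-d2];t=np.linalg.lstsq(A,o2-o1,rcond=None)[0]
    p,q=o1+d1*t[0],o2+d2*t[1];return (p+q)/2,np.linalg.norm(p-q)
E
python3 - <<'E'
from h import *
for n in("side","top"):
    cv2.imwrite(f"pics/{n}0.png",ctrl.camera(n)[:,:,::-1]); print(n,ray(n,(320,240)))
print(ctrl.get_obs())
E
```

```text
pics
side (array([ 0.3985187 , -1.09817082,  1.18720248]), array([ 0.10176275,  0.71837309, -0.68829828]))
top (array([ 0.37949566, -0.00367248,  1.42318901]), array([ 0.15233374,  0.01250584, -0.98828454]))
{'time_s': 0.1, 'qpos': array([-1.20661882e+00,  3.00448900e-01,  1.52150498e+00, -1.99475113e-05,
        1.32067778e+00, -6.66053812e-02]), 'joint_vel': array([-0.00179315, -0.00107371, -0.00314577, -0.00125566,  0.00109942,
        0.00080792]), 'tau': array([ 3.01211767e-03, -5.32637501e+01, -3.53283441e+01,  7.09558139e-02,
        2.34638719e-02, -4.98896327e-05]), 'ee_pos': array([ 0.22956432, -0.49950694,  0.16513071]), 'eef_rot': array([-3.14055467e+00, -4.98733564e-05,  4.30787808e-01]), 'force': array([-0.04912016, -0.12816714,  0.2655515 ]), 'moment': array([-0.02913498, -0.01159835,  0.01449662]), 'grip_force': 0.0, 'grip_width': 0.09395216655188539}
```

View pics/top0.png

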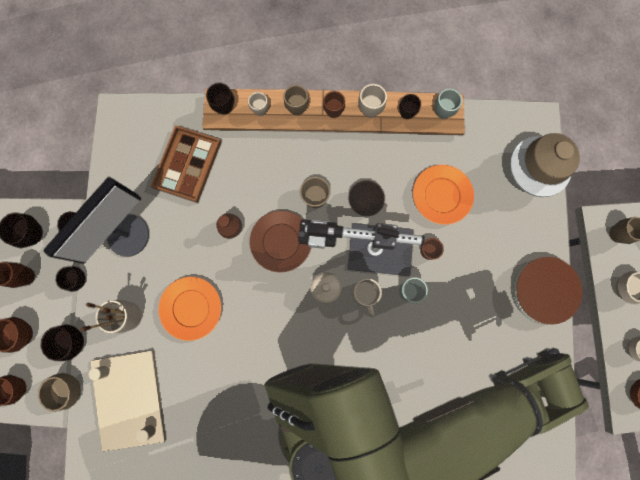

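View pics/side0.png

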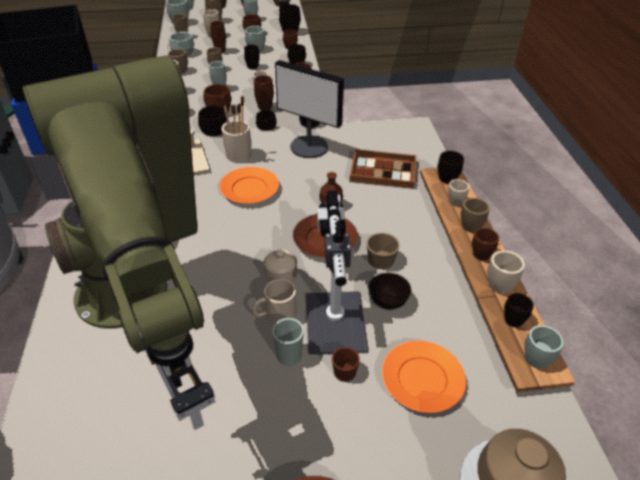

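The top view has world x up and y to the left. The boom points left (+y), with the knob near (385,236), the collar near (338,236) and the grip near (318,233). Next I'll enlarge both views.

Run:
```python
import cv2
a=cv2.imread("pics/top0.png")[205:275,290:430]; cv2.imwrite("pics/tc.png",cv2.resize(a,None,fx=5.7,fy=5.7,interpolation=cv2.INTER_CUBIC))
a=cv2.imread("pics/side0.png")[180:330,270:410]; cv2.imwrite("pics/sc.png",cv2.resize(a,None,fx=4,fy=4,interpolation=cv2.INTER_CUBIC))
```

```text
(no output)
```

View pics/tc.png

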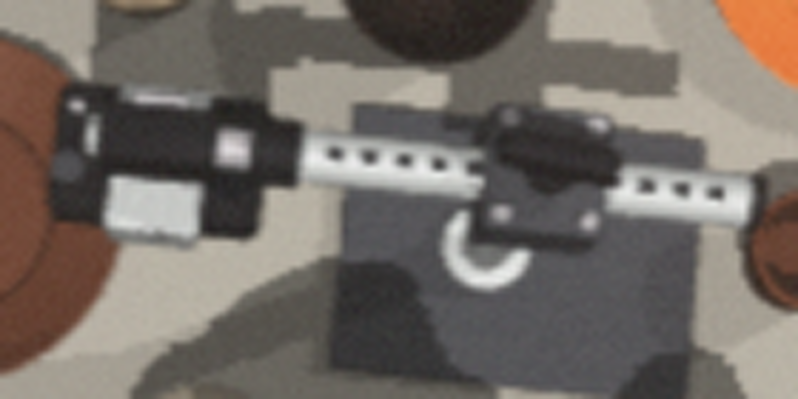

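View pics/sc.png

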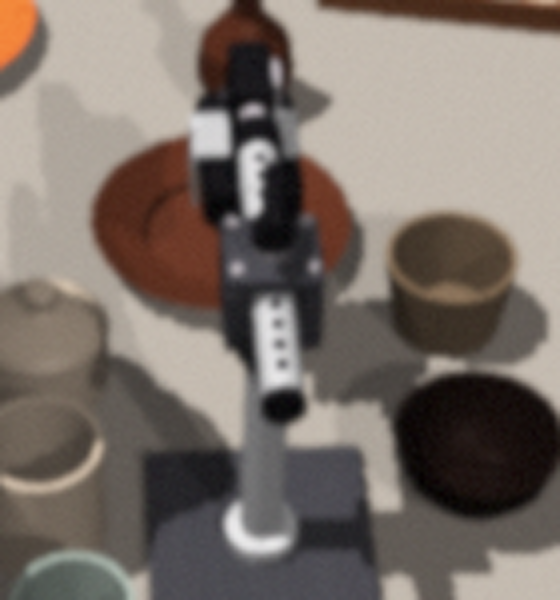

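Run:
```python
from h import *
f=lambda u,v:(290+(u+.5)/5.7-.5,205+(v+.5)/5.7-.5)
g=lambda u,v:(270+(u+.5)/4-.5,180+(v+.5)/4-.5)
for nm,uv,z in [("s1",(510,115),.279),("s2",(600,125),.279),("s3",(590,220),.279),("s4",(502,212),.279),("barL",(500,147),.323),("barR",(615,167),.323),("tubeL",(305,158),.255),("tubeR",(745,198),.255),("collar",(283,153),.255),("gripNear",(100,143),.27),("gripR",(215,150),.27),("btn",(165,97),.253),("pink",(233,148),.265)]:
    print(nm,onz("top",f(*uv),z).round(4))
for nm,uv,z in [("s1",(237,268),.279),("s2",(315,266),.279),("s3",(300,213),.279),("s4",(232,222),.279),("rearEnd",(284,405),.25),("bar_near",(273,238),.323),("bar_far",(265,175),.323),("griptopfar",(248,48),.27)]:
    print(nm,onz("side",g(*uv),z).round(4))
# masks: pots / table points
for nm,uv,z in [("vase",(228,226),.1),("teab?",(316,188),.068),("bowl",(367,197),.06),("jar",(326,287),.1),("mug",(367,292),.095),("tumb",(414,290),.105),("cup",(431,247),.06),("platter",(281,240),.026),("base TL",(290+353/5.7,205+103/5.7),0.01),("base BR",(290+685/5.7,205+395/5.7),0.01),("base TR",(290+703/5.7,205+138/5.7),0.01),("base BL",(290+332/5.7,205+368/5.7),0.01)]:
    print(nm,onz("top",uv,z).round(3))
```

```text
s1 [ 0.5992 -0.141   0.279 ]
s2 [ 0.5955 -0.1819  0.279 ]
s3 [ 0.5518 -0.1773  0.279 ]
s4 [ 0.5546 -0.1375  0.279 ]
barL [ 0.5765 -0.1314  0.323 ]
barR [ 0.5688 -0.1816  0.323 ]
tubeL [ 0.5814 -0.0492  0.255 ]
tubeR [ 0.5674 -0.2528  0.255 ]
collar [ 0.5835 -0.039   0.255 ]
gripNear [0.5837 0.045  0.27  ]
gripR [ 0.5816 -0.0075  0.27  ]
btn [0.609  0.0162 0.253 ]
pink [ 0.5836 -0.0157  0.265 ]
s1 [ 0.5502 -0.1749  0.279 ]
s2 [ 0.5952 -0.179   0.279 ]
s3 [ 0.5941 -0.1333  0.279 ]
s4 [ 0.5529 -0.136   0.279 ]
rearEnd [ 0.5652 -0.2578  0.25  ]
bar_near [ 0.5662 -0.1984  0.323 ]
bar_far [ 0.5699 -0.1458  0.323 ]
griptopfar [0.5886 0.0365 0.27  ]
vase [0.62 0.29 0.1 ]
teab? [0.751 0.03  0.068]
bowl [ 0.728 -0.129  0.06 ]
jar [ 0.444 -0.008  0.1  ]
mug [ 0.433 -0.129  0.095]
tumb [ 0.441 -0.265  0.105]
cup [ 0.576 -0.327  0.06 ]
platter [0.592 0.137 0.026]
base TL [ 0.654 -0.086  0.01 ]
base BR [ 0.495 -0.272  0.01 ]
base TR [ 0.639 -0.283  0.01 ]
base BL [ 0.505 -0.077  0.01 ]
```

Both views agree:

| Item | World position | Note |
|---|---|---|
| Knob | (0.574, -0.157) | |
| Boom | – | heading about 0.07 rad clockwise of +y |
| Knob bar | – | angle about 0.07 past the boom |
| Grip | (0.586, 0.016, 0.253) | 55 mm from the collar, as it should be |
| Grip at second stop | (0.595, 0.146) | over the platter at (0.592, 0.137) |

I'll lift and turn first.

>>> {"op": "jog_arm", "data": {
  "motion": [
    [0, 0, -0.05, 0, 0, -0.15, 1],
    [0, 0, -0.05, 0, 0, -0.15, 1],
    [0, 0, -0.05, 0, 0, -0.15, 1],
    [0, 0, -0.05, 0, 0, -0.15, 1],
    [0, 0, -0.04, 0, 0, -0.15, 1]
  ]
}}

```text
time_s: 0.6
ee_pos: [0.2295, -0.4994, 0.4085]
eef_rot: [3.14, 0.001, 1.187]
force: [0.2, -0.2, -0.1]
grip_width: 0.0942
grip_force: 0.0
```

>>> {"op": "jog_arm", "data": {
  "motion": [
    [0, 0, 0, 0, 0, -0.125, 1],
    [0, 0, 0, 0, 0, -0.125, 1],
    [0, 0, 0, 0, 0, 0, 1]
  ]
}}

```text
time_s: 0.9
ee_pos: [0.2297, -0.4997, 0.4053]
eef_rot: [-3.141, -0.001, 1.433]
force: [-0.5, -0.5, 0.6]
grip_width: 0.094
grip_force: 0.0
```

```bash
cat >> h.py <<'E'
from scipy.spatial.transform import Rotation as Ro
def goal(p,yaw):
    o=ctrl.get_obs(); R=Ro.from_euler("xyz",o["eef_rot"]); T=Ro.from_euler("xyz",[np.pi,0,yaw])
    print("t",o["time_s"],"pos",o["ee_pos"].round(4),"rpy",o["eef_rot"].round(3),"F",o["force"].round(1),"M",o["moment"].round(2),"grip",round(o["grip_width"],4),round(o["grip_force"],1),"q",o["qpos"].round(2))
    print("shift",R.inv().apply(np.array(p)-o["ee_pos"]).round(4),"turn",(R.inv()*T).as_rotvec().round(3))
E
python3 -c "
from h import *
goal([.574,-.157,.40],1.43)"
```

```text
t 0.9 pos [ 0.2297 -0.4997  0.4053] rpy [-3.141e+00 -1.000e-03  1.433e+00] F [-0.5 -0.5  0.6] M [ 0.   -0.09 -0.03] grip 0.094 0.0 q [-1.21  0.26  1.03  0.    1.85 -1.07]
shift [0.3869 0.2939 0.0055] turn [-0.    -0.001  0.003]
```

>>> {"op": "jog_arm", "data": {
  "motion": [
    [0.037, 0.029, 0, 0, 0, 0, 1],
    [0.037, 0.029, 0, 0, 0, 0, 1],
    [0.037, 0.029, 0, 0, 0, 0, 1],
    [0.037, 0.029, 0, 0, 0, 0, 1],
    [0.037, 0.029, 0, 0, 0, 0, 1]
  ]
}}

```text
time_s: 1.4
ee_pos: [0.4, -0.3352, 0.4054]
eef_rot: [-3.141, -0.0, 1.426]
force: [0.1, -1.5, 0.1]
grip_width: 0.094
grip_force: 0.0
```

>>> {"op": "jog_arm", "data": {
  "motion": [
    [0.037, 0.029, 0, 0, 0, 0, 1],
    [0.037, 0.029, 0, 0, 0, 0, 1],
    [0.037, 0.029, 0, 0, 0, 0, 1],
    [0.037, 0.029, 0, 0, 0, 0, 1],
    [0.017, 0.004, 0, 0, 0, 0, 1]
  ]
}}

```text
time_s: 1.9
ee_pos: [0.5431, -0.1873, 0.404]
eef_rot: [-3.139, -0.001, 1.429]
force: [0.0, -0.5, -0.2]
grip_width: 0.0941
grip_force: 0.0
```

>>> {"op": "jog_arm", "data": {
  "motion": [
    [0, 0, 0, 0, 0, 0, 1],
    [0, 0, 0, 0, 0, 0, 1]
  ]
}}

```text
time_s: 2.1
ee_pos: [0.5407, -0.1904, 0.4055]
eef_rot: [-3.141, 0.0, 1.429]
force: [0.3, -0.0, 0.5]
grip_width: 0.0941
grip_force: 0.0
```

```bash
python3 -c "
from h import *
goal([.574,-.157,.293],1.43)"
```

```text
t 2.1 pos [ 0.5407 -0.1904  0.4055] rpy [-3.141  0.     1.429] F [ 0.3 -0.   0.5] M [-0.03 -0.08  0.01] grip 0.0941 0.0 q [-0.4   0.32  0.96 -0.    1.87 -0.26]
shift [0.0377 0.0283 0.1124] turn [-0.     0.    -0.001]
```

>>> {"op": "jog_arm", "data": {
  "motion": [
    [0.0375, 0.0285, 0, 0, 0, 0, 1],
    [0, 0, 0.04, 0, 0, 0, 1],
    [0, 0, 0.04, 0, 0, 0, 1],
    [0, 0, 0.02, 0, 0, 0, 1],
    [0, 0, 0.012, 0, 0, 0, 1]
  ]
}}

```text
time_s: 2.6
ee_pos: [0.5733, -0.1581, 0.292]
eef_rot: [-3.14, -0.0, 1.428]
force: [0.5, 0.0, 0.4]
grip_width: 0.0941
grip_force: 0.0
```

>>> {"op": "jog_arm", "data": {
  "motion": [
    [0, 0, 0, 0, 0, 0, 0.2],
    [0, 0, 0, 0, 0, 0, -0.2]
  ],
  "squeeze": 8
}}

```text
time_s: 2.8
ee_pos: [0.5744, -0.1577, 0.2951]
eef_rot: [3.14, 0.0, 1.429]
force: [-0.1, -0.3, 0.4]
grip_width: 0.0816
grip_force: 0.0
```

```bash
python3 -c "
from h import *
goal([.574,-.157,.293],1.43)
a=ctrl.camera('top')[180:290,300:460,::-1]; cv2.imwrite('pics/k1.png',cv2.resize(a,None,fx=5,fy=5))"
```

```text
t 2.8 pos [ 0.5744 -0.1577  0.2951] rpy [3.14  0.    1.429] F [-0.1 -0.3  0.4] M [-0.02 -0.08  0.01] grip 0.0816 0.0 q [-0.33  0.35  1.16 -0.    1.63 -0.19]
shift [ 0.0006 -0.0005  0.0021] turn [ 0.002  0.    -0.001]
```

View pics/k1.png

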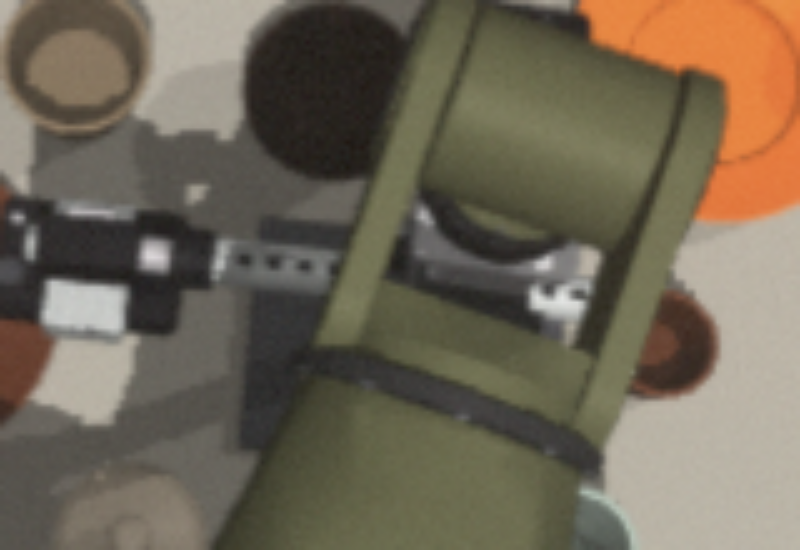

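The wrist hides the knob. The boom and grip haven't moved (grip still near (85,235) in the crop) and the forces are zero. I'll close on the bar.

>>> {"op": "jog_arm", "data": {
  "motion": [
    [0, 0, 0.002, 0, 0, 0, -0.5],
    [0, 0, 0, 0, 0, 0, -1],
    [0, 0, 0, 0, 0, 0, -1],
    [0, 0, 0, 0, 0, 0, -1],
    [0, 0, 0, 0, 0, 0, -1]
  ]
}}

```text
time_s: 3.35
ee_pos: [0.5744, -0.157, 0.2917]
eef_rot: [3.141, 0.0, 1.431]
force: [0.4, 0.6, 1.1]
grip_width: 0.0374
grip_force: 0.0
```

>>> {"op": "jog_arm", "data": {
  "motion": [
    [0, 0, 0, 0, 0, 0, -1],
    [0, 0, 0, 0, 0, 0, -1],
    [0, 0, 0, 0, 0, 0, -1]
  ]
}}

```text
time_s: 3.65
ee_pos: [0.5744, -0.157, 0.2916]
eef_rot: [-3.142, -0.0, 1.431]
force: [0.5, 0.2, 0.1]
grip_width: 0.0136
grip_force: 0.0
```

```bash
python3 -c "
from h import *
goal([.574,-.157,.293],1.43)"
```

```text
t 3.65 pos [ 0.5744 -0.157   0.2916] rpy [-3.142 -0.     1.431] F [0.5 0.2 0.1] M [-0.02 -0.09 -0.02] grip 0.0136 0.0 q [-0.33  0.35  1.17  0.    1.62 -0.19]
shift [-0.0001 -0.0004 -0.0014] turn [-0.    -0.     0.001]
```

>>> {"op": "jog_arm", "data": {
  "motion": [
    [0, 0, 0, 0, 0, 0, -1],
    [0, 0, 0, 0, 0, 0, -1],
    [0, 0, 0, 0, 0, 0, -1]
  ],
  "squeeze": 20
}}

```text
time_s: 3.95
ee_pos: [0.5744, -0.157, 0.2916]
eef_rot: [-3.142, 0.0, 1.431]
force: [-0.2, -0.1, -0.1]
grip_width: 0.0005
grip_force: 0.0
```

The fingers shut on nothing, so I'll look from the side.

```bash
python3 -c "
from h import *
im=ctrl.camera('side'); o=ctrl.get_obs()
for n in('side','top'): print(n,proj(n,[o['ee_pos'],[.574,-.157,.31],[.574,-.157,.278]]).round(1))
a=im[170:330,250:420,::-1]; cv2.imwrite('pics/k2.png',cv2.resize(a,None,fx=3.7,fy=3.7,interpolation=cv2.INTER_CUBIC))"
```

```text
side [[338.1 236.5]
 [338.2 230.7]
 [337.8 240.7]]
top [[385.9 233.6]
 [386.9 232.5]
 [385.2 234.6]]
```

View pics/k2.png

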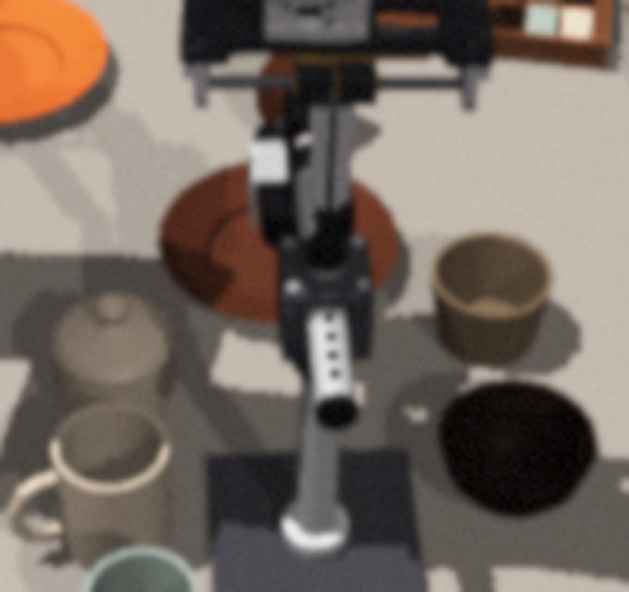

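```bash
python3 -c "
from h import *
e=np.array([.07,.998])
k=np.array([.574,-.157])
P=[[*(k-.027*e),.323],[*(k-.027*e),.297],[*(k+.027*e),.323],[.574,-.157,.323],[.574,-.157,.278],[.574,-.157,.2916],[.574,-.157,.3886]]
print(((proj('side',P)-[250,170])*3.7).round(0))
im=ctrl.camera('side');m=[]
a=im[215:260,315:360,::-1]; cv2.imwrite('pics/k3.png',cv2.resize(a,None,fx=12,fy=12,interpolation=cv2.INTER_CUBIC))"
```

```text
[[331. 239.]
 [330. 270.]
 [323. 180.]
 [327. 209.]
 [325. 262.]
 [326. 246.]
 [330. 127.]]
```

View pics/k3.png

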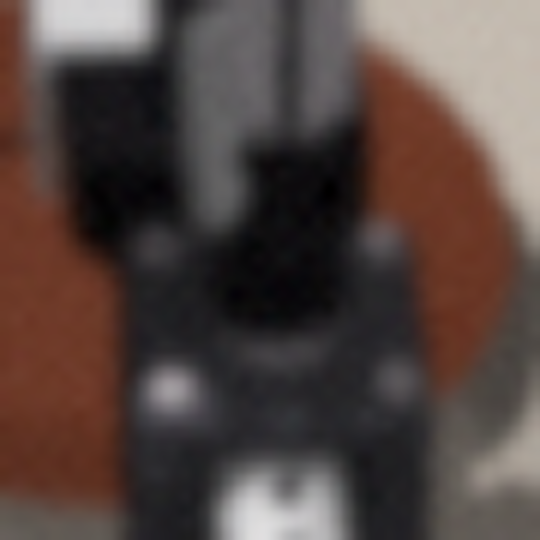

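The black bar, with its top edge at row ~145 of this crop, hides the lower ends of the fingers. The grey strip at the lower left is the boom tube. So the fingers look either higher than the bar or beyond it. I'll check the reported pose against the first picture.

Run:
```python
from h import *
p=np.array([.2296,-.4995,.1651]); y=.43; ty=np.array([np.sin(y),-np.cos(y),0]); tx=np.array([np.cos(y),np.sin(y),0])
Z=np.array([0,0,1])
pts={"tcp":p,"tip+":p+.047*ty,"tip-":p-.047*ty,"body+":p+.0885*ty+.097*Z,"body-":p-.0885*ty+.097*Z,"floor":np.array([p[0],p[1],0])}
for k,v in pts.items(): print(k,proj("side",v).round(0))
p=np.array([.5744,-.157,.2916]); y=1.43; ty=np.array([np.sin(y),-np.cos(y),0])
for k,v in {"body+":p+.0885*ty+.097*Z,"body-":p-.0885*ty+.097*Z,"bodynear":p-.0375*np.array([0,1,0])+.097*Z}.items(): print(k,((proj("side",v)-[250,170])*3.7).round(0))
a=cv2.imread("pics/side0.png")[310:430,120:240]; b=cv2.imread("pics/k2.png")
a=cv2.resize(a,(592,592),interpolation=cv2.INTER_CUBIC)
cv2.imwrite("pics/cmp.png",a)
```

```text
tcp [[191. 417.]]
tip+ [[200. 436.]]
tip- [[182. 398.]]
body+ [[202. 427.]]
body- [[166. 356.]]
floor [[202. 456.]]
body+ [[479. 129.]]
body- [[183. 126.]]
bodynear [[341. 168.]]
```

View pics/cmp.png

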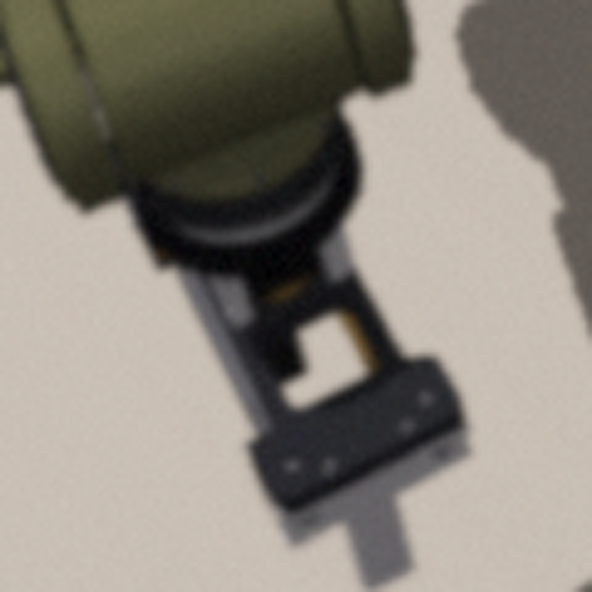

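In the first picture the near fingertip sits at about (198,428), but the reported pose predicts (200,436). The gripper therefore appears about 30 mm higher than reported, and it closed above the bar. A safe test is to open, go down 29 mm with the fingers clear on either side of the block, and close gently. A width of 14 mm means the bar, 58 mm means the block.

>>> {"op": "jog_arm", "data": {
  "motion": [
    [0, 0, -0.01, 0, 0, 0, 1],
    [0, 0, 0, 0, 0, 0, 1],
    [0, 0, 0, 0, 0, 0, 1],
    [0, 0, 0, 0, 0, 0, 1],
    [0, 0, 0, 0, 0, 0, 1]
  ],
  "squeeze": 5
}}

```text
time_s: 4.55
ee_pos: [0.5743, -0.157, 0.3015]
eef_rot: [-3.141, -0.0, 1.431]
force: [0.4, -0.3, -0.6]
grip_width: 0.0373
grip_force: 0.0
```

>>> {"op": "jog_arm", "data": {
  "motion": [
    [0, 0, 0, 0, 0, 0, 1],
    [0, 0, 0, 0, 0, 0, 1],
    [0, 0, 0, 0, 0, 0, 1],
    [0, 0, 0, 0, 0, 0, 1],
    [0, 0, 0, 0, 0, 0, 1]
  ]
}}

```text
time_s: 5.05
ee_pos: [0.5744, -0.157, 0.3016]
eef_rot: [-3.142, -0.0, 1.431]
force: [0.2, 1.1, -0.3]
grip_width: 0.0771
grip_force: 0.0
```

>>> {"op": "jog_arm", "data": {
  "motion": [
    [0, 0, 0, 0, 0, 0, 1],
    [0, 0, 0.01, 0, 0, 0, 1],
    [0, 0, 0.01, 0, 0, 0, 1],
    [0, 0, 0.01, 0, 0, 0, 1],
    [0, 0, 0, 0, 0, 0, 1]
  ]
}}

```text
time_s: 5.55
ee_pos: [0.5738, -0.1568, 0.2695]
eef_rot: [-3.139, -0.001, 1.431]
force: [0.1, -0.0, 0.3]
grip_width: 0.0942
grip_force: 0.0
```

>>> {"op": "jog_arm", "data": {
  "motion": [
    [0, 0, 0.01, 0, 0, 0, -1],
    [0, 0, 0, 0, 0, 0, -1],
    [0, 0, 0, 0, 0, 0, -1],
    [0, 0, 0, 0, 0, 0, -1],
    [0, 0, 0, 0, 0, 0, -1]
  ]
}}

```text
time_s: 6.05
ee_pos: [0.5745, -0.157, 0.262]
eef_rot: [3.141, 0.0, 1.431]
force: [-0.2, -0.8, -0.7]
grip_width: 0.0579
grip_force: 0.0
```

>>> {"op": "jog_arm", "data": {
  "motion": [
    [0, 0, 0, 0, 0, 0, -1],
    [0, 0, 0, 0, 0, 0, -1],
    [0, 0, 0, 0, 0, 0, -1],
    [0, 0, 0, 0, 0, 0, -1],
    [0, 0, 0, 0, 0, 0, -1]
  ]
}}

```text
time_s: 6.55
ee_pos: [0.5744, -0.157, 0.2617]
eef_rot: [-3.142, -0.0, 1.431]
force: [0.5, 0.1, 0.1]
grip_width: 0.0178
grip_force: 0.0
```

```bash
python3 -c "
from h import *
goal([.574,-.157,.262],1.43)"
```

```text
t 6.55 pos [ 0.5744 -0.157   0.2617] rpy [-3.142 -0.     1.431] F [0.5 0.1 0.1] M [-0.06 -0.1   0.03] grip 0.0178 0.0 q [-0.33  0.35  1.23  0.    1.56 -0.19]
shift [-0.0001 -0.0004 -0.0003] turn [-0.    -0.     0.001]
```

Not the block (already under 58 mm); keep closing.

>>> {"op": "jog_arm", "data": {
  "motion": [
    [0, 0, 0, 0, 0, 0, -1],
    [0, 0, 0, 0, 0, 0, -1]
  ]
}}

```text
time_s: 6.75
ee_pos: [0.5741, -0.1569, 0.2616]
eef_rot: [-3.141, -0.0, 1.431]
force: [-4.4, 1.5, 1.0]
grip_width: 0.0142
grip_force: 5.0
```

```bash
python3 -c "
from h import *
goal([.574,-.157,.262],1.43)"
```

```text
t 6.75 pos [ 0.5741 -0.1569  0.2616] rpy [-3.141 -0.     1.431] F [-4.4  1.5  1. ] M [ 0.14  0.72 -0.05] grip 0.0142 5.0 q [-0.33  0.35  1.23 -0.    1.56 -0.19]
shift [-0.0001 -0.     -0.0004] turn [-0.001 -0.     0.001]
```

Got the bar: width 14.2 mm, so the true tip is about 30 mm above the reported z. I'll firm the grip and turn clockwise (+tool z).

>>> {"op": "jog_arm", "data": {
  "motion": [
    [0, -0.001, 0, 0, 0, 0, -1],
    [0, 0, 0, 0, 0, 0, -1]
  ],
  "squeeze": 35
}}

```text
time_s: 6.95
ee_pos: [0.5739, -0.1569, 0.2617]
eef_rot: [3.14, 0.0, 1.431]
force: [4.2, -1.4, -1.3]
grip_width: 0.0139
grip_force: 34.8
```

>>> {"op": "jog_arm", "data": {
  "motion": [
    [0, 0, 0, 0, 0, 0.1, -1],
    [0, 0, 0, 0, 0, 0.1, -1],
    [0, 0, 0, 0, 0, 0.1, -1]
  ]
}}

```text
time_s: 7.25
ee_pos: [0.5746, -0.1572, 0.2617]
eef_rot: [3.138, -0.001, 1.127]
force: [11.9, -3.7, -3.4]
grip_width: 0.0137
grip_force: 34.9
```

```bash
python3 -c "
from h import *
goal([.574,-.157,.262],1.43)"
```

```text
t 7.25 pos [ 0.5746 -0.1572  0.2617] rpy [ 3.138e+00 -1.000e-03  1.127e+00] F [11.9 -3.7 -3.4] M [-0.65 -2.24  0.09] grip 0.0137 34.9 q [-0.33  0.35  1.23  0.    1.55  0.12]
shift [-0.0001 -0.0006 -0.0003] turn [ 0.003 -0.    -0.303]
```

>>> {"op": "jog_arm", "data": {
  "motion": [
    [0, 0.001, 0, 0, 0, 0.1, -1],
    [0, 0, 0, 0, 0, 0.1, -1],
    [0, 0, 0, 0, 0, 0.1, -1]
  ]
}}

```text
time_s: 7.55
ee_pos: [0.5752, -0.1576, 0.2617]
eef_rot: [3.139, -0.001, 0.827]
force: [8.9, -4.1, -1.8]
grip_width: 0.0141
grip_force: 34.8
```

```bash
python3 -c "
from h import *
goal([.574,-.157,.262],1.43)"
```

```text
t 7.55 pos [ 0.5752 -0.1576  0.2617] rpy [ 3.139e+00 -1.000e-03  8.270e-01] F [ 8.9 -4.1 -1.8] M [-0.63 -1.64  0.1 ] grip 0.0141 34.8 q [-0.33  0.36  1.23  0.    1.56  0.42]
shift [-0.0004 -0.0012 -0.0003] turn [ 0.002 -0.    -0.603]
```

>>> {"op": "jog_arm", "data": {
  "motion": [
    [0, 0.001, 0, 0, 0, 0.1, -1],
    [0, 0, 0, 0, 0, 0.1, -1],
    [0, 0, 0, 0, 0, 0.1, -1],
    [0, 0, 0, 0, 0, 0.1, -1]
  ]
}}

```text
time_s: 7.95
ee_pos: [0.5757, -0.1583, 0.2617]
eef_rot: [3.14, -0.001, 0.427]
force: [7.3, -3.9, -0.7]
grip_width: 0.0138
grip_force: 34.8
```

>>> {"op": "jog_arm", "data": {
  "motion": [
    [0, 0, 0, 0, 0, 0.1, -1],
    [0, 0, 0, 0, 0, 0.1, -1],
    [0, 0, 0, 0, 0, 0.1, -1]
  ]
}}

```text
time_s: 8.25
ee_pos: [0.5759, -0.159, 0.2617]
eef_rot: [3.139, -0.002, 0.126]
force: [8.4, -8.1, -2.7]
grip_width: 0.0139
grip_force: 34.9
```

```bash
python3 -c "
from h import *
goal([.574,-.157,.262],1.43)"
```

```text
t 8.25 pos [ 0.5759 -0.159   0.2617] rpy [ 3.139e+00 -2.000e-03  1.260e-01] F [ 8.4 -8.1 -2.7] M [-1.53 -1.55  0.12] grip 0.0139 34.9 q [-0.33  0.36  1.23 -0.    1.56  1.11]
shift [-0.0016 -0.0022 -0.0003] turn [ 0.003 -0.    -1.304]
```

>>> {"op": "jog_arm", "data": {
  "motion": [
    [0.0005, 0.001, 0, 0, 0, 0.1, -1],
    [0, 0, 0, 0, 0, 0.1, -1]
  ]
}}

```text
time_s: 8.45
ee_pos: [0.5759, -0.1595, 0.2617]
eef_rot: [3.141, -0.001, -0.074]
force: [2.3, -5.4, -0.7]
grip_width: 0.0135
grip_force: 34.8
```

```bash
python3 -c "
from h import *
goal([.574,-.157,.262],-.2)"
```

```text
t 8.45 pos [ 0.5759 -0.1595  0.2617] rpy [ 3.141e+00 -1.000e-03 -7.400e-02] F [ 2.3 -5.4 -0.7] M [-0.88 -0.5   0.09] grip 0.0135 34.8 q [-0.33  0.36  1.22 -0.    1.56  1.31]
shift [-0.0021 -0.0024 -0.0003] turn [ 0.001 -0.001  0.126]
```

>>> {"op": "jog_arm", "data": {
  "motion": [
    [0, 0, 0, 0, 0, 0.05, -1],
    [0, 0, 0, 0, 0, 0.05, -1],
    [0, 0, 0, 0, 0, 0, -1]
  ]
}}

```text
time_s: 8.75
ee_pos: [0.5759, -0.1597, 0.2617]
eef_rot: [3.14, -0.001, -0.172]
force: [3.6, -5.4, -0.4]
grip_width: 0.0134
grip_force: 34.8
```

```bash
python3 -c "
from h import *
goal([.574,-.157,.262],-.2)"
```

```text
t 8.75 pos [ 0.5759 -0.1597  0.2617] rpy [ 3.14e+00 -1.00e-03 -1.72e-01] F [ 3.6 -5.4 -0.4] M [-0.93 -0.48 -0.01] grip 0.0134 34.8 q [-0.33  0.36  1.22 -0.    1.56  1.41]
shift [-0.0023 -0.0024 -0.0003] turn [ 0.001 -0.001  0.028]
```

>>> {"op": "jog_arm", "data": {
  "motion": [
    [0, 0, 0, 0, 0, 0.04, -1],
    [0, 0, 0, 0, 0, 0.04, -1],
    [0, 0, 0, 0, 0, 0, -1]
  ]
}}

```text
time_s: 9.05
ee_pos: [0.5761, -0.1598, 0.2617]
eef_rot: [3.14, -0.002, -0.251]
force: [4.1, -6.6, -0.7]
grip_width: 0.0138
grip_force: 35.9
```

```bash
python3 -c "
from h import *
goal([.574,-.157,.262],-.2)"
```

```text
t 9.05 pos [ 0.5761 -0.1598  0.2617] rpy [ 3.14e+00 -2.00e-03 -2.51e-01] F [ 4.1 -6.6 -0.7] M [-1.19 -0.78  0.72] grip 0.0138 35.9 q [-0.33  0.36  1.22 -0.    1.56  1.49]
shift [-0.0027 -0.0022 -0.0003] turn [ 0.001 -0.002 -0.051]
```

>>> {"op": "jog_arm", "data": {
  "motion": [
    [0, 0, 0, 0, 0, 0.04, -1],
    [0, 0, 0, 0, 0, 0.04, -1],
    [0, 0, 0, 0, 0, 0, -1]
  ]
}}

```text
time_s: 9.35
ee_pos: [0.5761, -0.1598, 0.2618]
eef_rot: [3.14, -0.002, -0.33]
force: [3.1, -6.0, -0.8]
grip_width: 0.0147
grip_force: 37.0
```

```bash
python3 -c "
from h import *
goal([.574,-.157,.262],-.2)"
```

```text
t 9.35 pos [ 0.5761 -0.1598  0.2618] rpy [ 3.14e+00 -2.00e-03 -3.30e-01] F [ 3.1 -6.  -0.8] M [-1.16 -0.73  0.7 ] grip 0.0147 37.0 q [-0.33  0.36  1.22 -0.    1.56  1.57]
shift [-0.0029 -0.002  -0.0003] turn [ 0.001 -0.002 -0.13 ]
```

The moment rose from 0 to 0.7 N m at the expected angle, so the knob is at its dead stop. I'll release and lift.

>>> {"op": "jog_arm", "data": {
  "motion": [
    [0, 0, 0, 0, 0, -0.08, -0.5],
    [0, 0, 0, 0, 0, 0, 0],
    [0, 0, 0, 0, 0, 0, 0],
    [0, 0, 0, 0, 0, 0, 0],
    [0, 0, 0, 0, 0, 0, 0.5]
  ],
  "squeeze": 10
}}

```text
time_s: 9.85
ee_pos: [0.5757, -0.1589, 0.2617]
eef_rot: [-3.142, -0.0, -0.25]
force: [0.2, 0.8, -0.2]
grip_width: 0.0512
grip_force: 0.0
```

>>> {"op": "jog_arm", "data": {
  "motion": [
    [0, 0, -0.03, 0, 0, 0, 1],
    [0, 0, -0.04, 0, 0, 0, 1],
    [0, 0, -0.04, 0, 0, -0.15, 1],
    [0, 0, -0.01, 0, 0, -0.15, 1],
    [0, 0, 0, 0, 0, -0.15, 1]
  ]
}}

```text
time_s: 10.35
ee_pos: [0.576, -0.159, 0.3839]
eef_rot: [3.14, -0.003, 0.206]
force: [-0.0, 0.2, -0.7]
grip_width: 0.0911
grip_force: 0.0
```

>>> {"op": "jog_arm", "data": {
  "motion": [
    [0, 0, 0, 0, 0, -0.15, 1],
    [0, 0, 0, 0, 0, -0.15, 1],
    [0, 0, 0, 0, 0, -0.15, 1],
    [0, 0, 0, 0, 0, -0.15, 1],
    [0, 0, 0, 0, 0, -0.15, 1]
  ]
}}

```text
time_s: 10.85
ee_pos: [0.5756, -0.1589, 0.3816]
eef_rot: [-3.142, -0.0, 0.956]
force: [-0.3, 0.3, 0.5]
grip_width: 0.0938
grip_force: 0.0
```

>>> {"op": "jog_arm", "data": {
  "motion": [
    [0, 0, 0, 0, 0, -0.15, 1],
    [0, 0, 0, 0, 0, -0.15, 1],
    [0, 0, 0, 0, 0, -0.15, 1],
    [0, 0, 0, 0, 0, -0.1, 1],
    [0, 0, 0, 0, 0, 0, 1]
  ]
}}

```text
time_s: 11.35
ee_pos: [0.5757, -0.1588, 0.3816]
eef_rot: [3.142, -0.0, 1.502]
force: [0.1, 0.7, -0.7]
grip_width: 0.0941
grip_force: 0.0
```

Run:
```python
from h import *
goal([.588,.013,.37],1.50)
cv2.imwrite("pics/top1.png",ctrl.camera("top")[:,:,::-1]);cv2.imwrite("pics/side1.png",ctrl.camera("side")[:,:,::-1])
a=cv2.imread("pics/top1.png")[190:280,290:430];b=cv2.imread("pics/side1.png")[180:330,270:410]
o=np.hstack([cv2.resize(a,(467,300)),cv2.resize(b,(280,300))]); cv2.imwrite("pics/c1.png",o)
```

```text
t 11.35 pos [ 0.5757 -0.1588  0.3816] rpy [ 3.142 -0.     1.502] F [ 0.1  0.7 -0.7] M [ 0.   -0.09 -0.05] grip 0.0941 0.0 q [-0.33  0.37  0.94  0.    1.83 -0.26]
shift [0.1723 0.0005 0.0116] turn [ 0.    -0.     0.002]
```

View pics/c1.png

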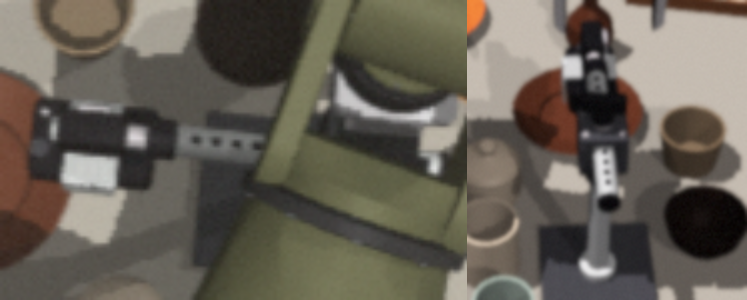

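The right half of the picture shows the knob bar lying across the boom, so it is tight. The boom and grip are unmoved (grip near (95,135), button on its upper edge). I'll go over the grip.

>>> {"op": "jog_arm", "data": {
  "motion": [
    [0.04, 0, 0, 0, 0, 0, 1],
    [0.045, 0, 0, 0, 0, 0, 1],
    [0.045, 0, 0, 0, 0, 0, 1],
    [0.043, 0, 0, 0, 0, 0, 1],
    [0, 0, 0, 0, 0, 0, 1]
  ]
}}

```text
time_s: 11.95
ee_pos: [0.5877, 0.0181, 0.3817]
eef_rot: [3.142, -0.001, 1.502]
force: [-0.2, -0.7, 0.7]
grip_width: 0.094
grip_force: 0.0
```

```bash
python3 -c "
from h import *
goal([.587,.014,.206],1.50)"
```

```text
t 11.95 pos [0.5877 0.0181 0.3817] rpy [ 3.142e+00 -1.000e-03  1.502e+00] F [-0.2 -0.7  0.7] M [ 0.01 -0.01 -0.04] grip 0.094 0.0 q [-0.03  0.34  0.98  0.    1.82  0.04]
shift [-0.0042 -0.0004  0.1757] turn [ 0.    -0.001  0.002]
```

>>> {"op": "jog_arm", "data": {
  "motion": [
    [-0.004, 0, 0.04, 0, 0, 0, 1],
    [0, 0, 0.045, 0, 0, 0, 1],
    [0, 0, 0.045, 0, 0, 0, 1],
    [0, 0, 0.025, 0, 0, 0, 1],
    [0, 0, 0.02, 0, 0, 0, 1]
  ]
}}

```text
time_s: 12.45
ee_pos: [0.5868, 0.0092, 0.2046]
eef_rot: [-3.14, 0.0, 1.498]
force: [0.0, -0.5, 0.9]
grip_width: 0.094
grip_force: 0.0
```

>>> {"op": "jog_arm", "data": {
  "motion": [
    [0, 0, 0, 0, 0, 0, -1],
    [0, 0, 0, 0, 0, 0, -1],
    [0, 0, 0, 0, 0, 0, -1],
    [0, 0, 0, 0, 0, 0, -1],
    [0, 0, 0, 0, 0, 0, -1]
  ],
  "squeeze": 5
}}

```text
time_s: 12.95
ee_pos: [0.5877, 0.0097, 0.2074]
eef_rot: [3.14, -0.0, 1.501]
force: [0.6, 0.3, 0.1]
grip_width: 0.0574
grip_force: 0.0
```

>>> {"op": "jog_arm", "data": {
  "motion": [
    [0, 0, 0, 0, 0, 0, -1],
    [0, 0, 0, 0, 0, 0, -1],
    [0, 0, 0, 0, 0, 0, -1],
    [0, 0, 0, 0, 0, 0, -1]
  ]
}}

```text
time_s: 13.35
ee_pos: [0.5879, 0.0098, 0.2068]
eef_rot: [3.14, -0.0, 1.501]
force: [3.5, 1.7, -0.0]
grip_width: 0.0296
grip_force: 5.0
```

```bash
python3 -c "
from h import *
goal([.587,.014,.206],1.50)"
```

```text
t 13.35 pos [0.5879 0.0098 0.2068] rpy [ 3.14  -0.     1.501] F [ 3.5  1.7 -0. ] M [ 0.12 -0.72  0.01] grip 0.0296 5.0 q [-0.05  0.36  1.35  0.    1.43  0.02]
shift [ 0.0042 -0.0012  0.0008] turn [ 0.001 -0.     0.001]
```

Width 29.6 mm, so the button is in. I'll firm up the grip and pull.

>>> {"op": "jog_arm", "data": {
  "motion": [
    [0, 0, 0, 0, 0, 0, -1],
    [0, 0, 0, 0, 0, 0, -1]
  ],
  "squeeze": 25
}}

```text
time_s: 13.55
ee_pos: [0.5874, 0.0098, 0.2067]
eef_rot: [-3.142, -0.0, 1.501]
force: [0.6, 1.5, 0.9]
grip_width: 0.0278
grip_force: 25.0
```

>>> {"op": "jog_arm", "data": {
  "motion": [
    [0.004, 0, 0, 0, 0, 0, -1],
    [0.006, 0, 0, 0, 0, 0, -1],
    [0.008, 0, 0, 0, 0, 0, -1]
  ]
}}

```text
time_s: 13.85
ee_pos: [0.5889, 0.0279, 0.2067]
eef_rot: [3.141, 0.0, 1.5]
force: [1.2, -2.8, 0.2]
grip_width: 0.028
grip_force: 25.0
```

```bash
python3 -c "
from h import *
goal([.597,.140,.2068],1.50)"
```

```text
t 13.85 pos [0.5889 0.0279 0.2067] rpy [3.141 0.    1.5  ] F [ 1.2 -2.8  0.2] M [-0.6  -0.44 -0.11] grip 0.028 25.0 q [-0.01  0.36  1.34 -0.    1.44  0.06]
shift [ 1.124e-01  2.000e-04 -1.000e-04] turn [0. 0. 0.]
```

```bash
cat >> h.py <<'E'
def chk(n="side"):
    a=cv2.imread("pics/side1.png"); b=ctrl.camera("side")[:,:,::-1].copy(); cv2.imwrite(f"pics/{n}_now.png",b)
    for nm,(x,y,w,h) in {"tube rear":(330,252,22,34),"base":(304,290,66,66)}.items():
        r=cv2.matchTemplate(cv2.resize(b[y-8:y+h+8,x-8:x+w+8],None,fx=4,fy=4),cv2.resize(a[y:y+h,x:x+w],None,fx=4,fy=4),cv2.TM_CCOEFF_NORMED)
        _,v,_,l=cv2.minMaxLoc(r); print(nm,round(v,3),(l[0]/4-8,l[1]/4-8))
E
python3 -c "
from h import *
chk()"
```

```text
tube rear 0.976 (0.0, -0.5)
base 0.772 (0.25, 0.5)
```

>>> {"op": "jog_arm", "data": {
  "motion": [
    [0.008, 0, 0, 0, 0, 0, -1],
    [0.008, 0, 0, 0, 0, 0, -1],
    [0.008, 0, 0, 0, 0, 0, -1],
    [0.008, 0, 0, 0, 0, 0, -1]
  ]
}}

```text
time_s: 14.3
ee_pos: [0.5913, 0.0603, 0.2067]
eef_rot: [3.141, 0.0, 1.501]
force: [5.3, -2.9, 0.4]
grip_width: 0.0278
grip_force: 25.0
```

```bash
python3 -c "
from h import *
chk()
goal([.597,.140,.2068],1.50)"
```

```text
tube rear 0.94 (-0.25, -0.75)
base 0.768 (0.25, 0.75)
t 14.35 pos [0.5913 0.0614 0.2067] rpy [ 3.141 -0.     1.502] F [5.5 0.4 0.1] M [-0.02 -1.1  -0.13] grip 0.0278 25.0 q [0.04 0.37 1.33 0.   1.44 0.11]
shift [ 0.0788  0.0002 -0.0001] turn [ 0.001 -0.     0.002]
```

The tube has moved under 1 px, which is only the play, and the telescope is sliding. Next I'll go past the first stop.

>>> {"op": "jog_arm", "data": {
  "motion": [
    [0.008, 0.0005, 0, 0, 0, 0, -1],
    [0.008, 0.0005, 0, 0, 0, 0, -1],
    [0.008, 0.0002, 0, 0, 0, 0, -1],
    [0.008, 0.0002, 0, 0, 0, 0, -1]
  ]
}}

```text
time_s: 14.75
ee_pos: [0.5943, 0.0923, 0.2066]
eef_rot: [-3.141, 0.0, 1.501]
force: [-2.2, -1.5, 1.2]
grip_width: 0.0276
grip_force: 25.0
```

>>> {"op": "jog_arm", "data": {
  "motion": [
    [0.008, 0.0002, 0, 0, 0, 0, -1],
    [0.008, 0.0002, 0, 0, 0, 0, -1],
    [0.008, 0.0002, 0, 0, 0, 0, -1],
    [0.008, 0.0002, 0, 0, 0, 0, -1],
    [0.006, 0, 0, 0, 0, 0, -1]
  ]
}}

```text
time_s: 15.25
ee_pos: [0.5977, 0.1302, 0.2065]
eef_rot: [-3.14, -0.0, 1.501]
force: [-3.7, -2.5, 1.3]
grip_width: 0.028
grip_force: 25.0
```

```bash
python3 -c "
from h import *
chk()
goal([.597,.140,.2068],1.50)"
```

```text
tube rear 0.884 (0.0, -0.75)
base 0.768 (0.25, 0.75)
t 15.3 pos [0.5977 0.1309 0.2065] rpy [-3.141 -0.     1.502] F [-3.6  1.3  1.7] M [ 0.12  0.62 -0.16] grip 0.0281 25.0 q [0.16 0.42 1.27 0.   1.46 0.22]
shift [ 0.009  -0.0014 -0.0003] turn [-0.001 -0.     0.002]
```

>>> {"op": "jog_arm", "data": {
  "motion": [
    [0.003, -0.0005, 0, 0, 0, 0, -1],
    [0.003, 0, 0, 0, 0, 0, -1],
    [0.002, 0, 0, 0, 0, 0, -1],
    [0.0015, 0, 0, 0, 0, 0, -1]
  ]
}}

```text
time_s: 15.7
ee_pos: [0.5983, 0.1388, 0.2066]
eef_rot: [-3.142, 0.0, 1.501]
force: [-2.7, -2.2, 0.2]
grip_width: 0.0277
grip_force: 25.0
```

>>> {"op": "jog_arm", "data": {
  "motion": [
    [0.0015, 0, 0, 0, 0, 0, -1],
    [0, 0, 0, 0, 0, 0, -1]
  ]
}}

```text
time_s: 15.9
ee_pos: [0.5984, 0.1405, 0.2066]
eef_rot: [-3.142, -0.0, 1.501]
force: [-1.7, 0.9, 0.4]
grip_width: 0.0279
grip_force: 25.0
```

```bash
python3 -c "
from h import *
chk()
goal([.597,.140,.2068],1.50)"
```

```text
tube rear 0.874 (0.0, -0.75)
base 0.768 (0.25, 0.75)
t 15.95 pos [0.5983 0.1405 0.2066] rpy [-3.142 -0.     1.501] F [-2.5  0.5  0.2] M [-0.    0.28 -0.1 ] grip 0.0281 25.0 q [0.17 0.42 1.26 0.   1.46 0.24]
shift [-0.0006 -0.0013 -0.0002] turn [-0.    -0.     0.001]
```

>>> {"op": "jog_arm", "data": {
  "motion": [
    [0.001, 0, 0, 0, 0, 0, -1],
    [0.001, 0, 0, 0, 0, 0, -1],
    [0.001, 0, 0, 0, 0, 0, -1]
  ]
}}

```text
time_s: 16.25
ee_pos: [0.5985, 0.1418, 0.2065]
eef_rot: [-3.141, 0.003, 1.5]
force: [-2.6, -14.2, 0.5]
grip_width: 0.0279
grip_force: 24.9
```

>>> {"op": "jog_arm", "data": {
  "motion": [
    [0.001, 0, 0, 0, 0, 0, -1],
    [0, 0, 0, 0, 0, 0, -1]
  ]
}}

```text
time_s: 16.45
ee_pos: [0.5986, 0.1419, 0.2065]
eef_rot: [-3.141, 0.004, 1.499]
force: [-3.7, -15.7, 0.5]
grip_width: 0.0278
grip_force: 24.9
```

The dead end is reached, with a 15 N reaction. I'll ease the pull slightly and take a last look.

>>> {"op": "jog_arm", "data": {
  "motion": [
    [-0.001, 0, 0, 0, 0, 0, -1],
    [0, 0, 0, 0, 0, 0, -1],
    [0, 0, 0, 0, 0, 0, -1],
    [0, 0, 0, 0, 0, 0, -1]
  ]
}}

```text
time_s: 16.85
ee_pos: [0.5985, 0.1417, 0.2065]
eef_rot: [-3.141, 0.002, 1.5]
force: [-3.2, -11.0, 0.2]
grip_width: 0.0279
grip_force: 24.9
```

```bash
python3 -c "
from h import *
chk()
goal([.598,.142,.2068],1.50)
a=cv2.imread('pics/side_now.png')[140:350,230:440]; b=ctrl.camera('top')[170:310,200:450,::-1]
cv2.imwrite('pics/fin.png',np.hstack([cv2.resize(a,(300,300)),cv2.resize(b,(500,300))]))"
```

```text
tube rear 0.875 (0.0, -0.75)
base 0.768 (0.25, 0.75)
t 16.9 pos [0.5985 0.1417 0.2065] rpy [-3.141e+00  2.000e-03  1.500e+00] F [ -2.7 -10.7   0.4] M [-1.97  0.45 -0.09] grip 0.0284 24.9 q [ 0.17  0.42  1.26 -0.    1.46  0.25]
shift [ 0.0003 -0.0005 -0.0003] turn [-0.     0.002 -0.   ]
```

View pics/fin.png

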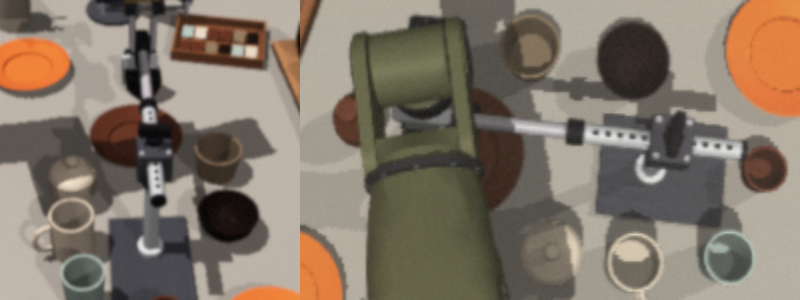

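The inner tube is fully out, from the collar near (575,132) to the wrist. The knob bar lies square to the boom near (675,133), the outer tube is in place, and the pots and platter are undisturbed. I'll hand in.

```bash
python3 -c "
from station import ctrl
print(ctrl.hand_in())"
```

```text
the job is handed in; nothing more can be done
None
```

The job is handed in, though no verdict came back. The knob is tight against its stop, and the camera is pulled out to the second stop over the platter with the grip still held. The outer tube moved only about 1–2 mm (the clamp's play), and the platter and pots looked undisturbed in the last pictures.

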